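# Clear the harmonica, stand the tipped jar back in the row

### The job

The harmonica has been left in the gap in the row of jars, where the tipped-over glass jar belongs. First put the harmonica away, lying flat in the shallow tray; then stand the tipped jar upright on the riser in the middle of the gap, setting it down gently, and leave everything else standing where it is.

Things in the scene. Friction and masses are not known exactly. Their poses are not given: they have to be found in the camera images.
- jar: the tipped glass jar, lying on a flat side on the ledge, cap roughly away from the robot: square body 46 x 46 mm, 75 mm long, then a round steel twist cap 40 mm diameter, 12 mm thick; about 0.16 kg. Origin: centre of the square glass body (37.5 mm from the base, 49.5 mm from the cap's top). x axis from base to cap; y and z square to the flat sides
- harmonica: steel-clad mouth harmonica lying flat in the gap in the row: 27 mm (its x) by 100 mm long (its y) by 20 mm tall (its z); about 0.11 kg. Origin: centre of its underside
- tray: fixed shallow plywood tray on the ledge, open at the top, outside 120 mm (its x) by 170 mm (its y) by 20 mm tall, walls and floor 5 mm thick. Origin: centre of its underside
- riser: fixed pine plank on the ledge that carries the row: 100 mm (its x, across the row) by 430 mm (its y, along the row), 12 mm thick. Origin: centre of its underside
- gap (a point): middle of the gap in the row, at the centre of the riser's top face (12 mm above the ledge); axes as the riser's. The nearest neighbours' sides stand about 80 mm away along +y and -y, two things on either side; the harmonica lies here at the start
- jar2: standing square glass jar, the twin of the tipped one: 46 x 46 mm, 87 mm tall with its cap; stands in the row on the riser, two of the four neighbours on each side of the gap, in any order. Origin: centre of its underside, z up. To be left alone
- tin: standing plain aluminium tin, 50 mm diameter, 80 mm tall; stands in the row on the riser, two of the four neighbours on each side of the gap, in any order. Origin: centre of its underside, z up. To be left alone
- jar3: standing round glass jar with steel cap, 50 mm diameter, 85 mm tall; stands in the row on the riser, two of the four neighbours on each side of the gap, in any order. Origin: centre of its underside, z up. To be left alone
- metronome: small black plastic metronome, stepped pyramid 54 x 52 mm at the foot, 95 mm tall, with a grey knob on its front; stands in the row on the riser, two of the four neighbours on each side of the gap, in any order. Origin: centre of its underside, z up. To be left alone
- capo: grey guitar capo lying on the ledge, U-shaped, about 60 x 85 mm, 12 mm thick, between tray and tipped jar. Origin: its underside, in the middle of its longer 85 mm arm, 10 mm in from that arm's outer edge; the other arm lies at +x. To be left alone
- slide: steel guitar slide, a tube 26 mm diameter standing 55 mm tall on the ledge near the capo. Origin: centre of its underside. To be left alone
Things that resemble listed ones, but are neither listed nor needed, are in the scene too. Leave any red or turquoise look-alike of the harmonica alone.

How it is judged (in metres and radians):
On the way, in this order (a step that is already met when the one before it is completed fails the run):
1. the harmonica lies flat in the tray, released (x of harmonica in the frame of tray between -0.05 and 0.05 m and y of harmonica in the frame of tray between -0.07 and 0.07 m and ((z of harmonica in the frame of tray between 0 and 0.011 m and angle between harmonica's own z axis and vertical below 0.12 rad) or (z of harmonica in the frame of tray between 0.02 and 0.031 m and angle between harmonica's own z axis and vertical above 3.02 rad)) and contact force between the fingers and harmonica below 0.1 N), for 0.2 s.
2. the jar stands upright in the middle of the gap (x of jar in the frame of gap between -0.035 and 0.035 m and y of jar in the frame of gap between -0.042 and 0.042 m and z of jar in the frame of gap between 0.03 and 0.045 m and angle between jar's own x axis and vertical below 0.1 rad), for 0.2 s.
At the end, for the whole second after the job is handed in: Harmonica flat (0.12 rad, either face up) on the tray's floor, centre within 50 mm (tray x) and 70 mm (tray y) of the tray's centre; jar upright (0.1 rad), cap up, on the riser, centre within 42 mm of the gap's middle along the row and 35 mm across; both released, at rest (all of step 1 and all of step 2 and contact force between the fingers and jar below 0.1 N and linear speed of each of jar, harmonica below 0.02 m/s); the robot touches nothing.
It fails at once if a neighbour in the row is knocked over or shifted by more than 30 mm (distance of any of jar2, tin, jar3, metronome from where it was at the start of the episode above 0.03 m or angle between any of jar2, tin, jar3, metronome's own z axis and vertical above 0.5 rad).
It fails at once if the capo or the slide is knocked over or shifted by more than 30 mm (distance of any of capo, slide from where it was at the start of the episode above 0.03 m or angle between any of capo, slide's own z axis and vertical above 0.5 rad).
It fails at once if the glass jar is banged down on the riser (more than 60 N) (contact force between jar and riser above 60 N).
It also fails if it takes over 58 s, if anything falls off the work surface, if the arm or the gripper's body presses on something with over 40 N, if the wrist force passes 120 N, or if a joint passes its speed limit or range.

### The arm

A 6-joint arm with a two-finger parallel gripper is mounted at the origin on the work surface. World frame = base frame: x ahead of the robot, y to its left, z up, the work surface at z = 0. Lengths are in m, angles in degrees, forces in N, time in s.
With the tool pointing down it reaches from about 0.4 to 0.825 m from the base axis. Payload 7 kg.
Tool frame: the origin (TCP) lies midway between the tips of the shut fingers; the grasp point (between the pads) lies 19 mm behind it; z points along the fingers, y is the line along which they close (so a half turn about z gives the same grasp; the last joint's range is limited). The gripper opens to 88 mm and grips with 3 to 60 N. Pads are 19 mm wide; open, the fingers measure 130 mm over their backs; the gripper's body (78 mm by 193 mm) begins 47 mm behind the grasp point.
Start: joints at [79.991, 20.546, 0.682, 0, -70.136, -16.507], TCP at [0.301, 0.604, 0.227] pointing down, gripper open.
Joint ranges: [-176.03, 176.03], [-82.01, 121.73], [-58.28, 71.71], [-173.87, 95.51], [-174.79, -0.11], [-173.66, 173.66]. Speed limits (degrees/s): [136.94, 136.94, 172.46, 180, 180, 180].

### API

Orientations are given as [roll, pitch, yaw] about the fixed x, y, z axes, in that order (R = Rz(yaw) Ry(pitch) Rx(roll)).
In Python, from plant import get_state, optics, order gives the robot as it stands. The module is installed in compiled form; this text tells all that it offers.
- The arm moves only by the tool send_rows, never from a script. Its argument "moves" is a list of rows, each an object with "slide": the shift along the tool's x, y, z as a fraction of full scale, a list of three; "turn": the turn about the tool's z as a fraction of full scale; "gripper": the opening, from 0 (shut) to 1 (fully open). A call has exactly 5 rows; each row is the pose to reach, as a shift and turn from the pose commanded when the call began, along the tool's axes at that moment; what a row does not reach only later rows make up. Full scale, the value 1, is 150 mm for a shift and 90 degrees for a turn. A row lasts 1/12 s, in which the tool goes at most 41.7 mm and 7.16 degrees, less where a joint would pass 70% of its speed; a pose out of reach is approached as far as the arm can. A call with a number of a shift or a turn outside -1 to 1 is refused whole. A call with a gripper value outside its range is refused whole. The fingers move at their own pace and stop on an object; "newtons" is the grip in N (left out, the last holds). Time passes only in rows, so rows that repeat a pose let the fingers close, or fill a call up. It gives the time, the measured TCP pose, the force, the opening and the grip force at its end, in the units of the state.
- get_state(): the state, without advancing time (a new reading comes with each control period).
- optics.capture(name): name is "scene" or "side" or "wrist"; returns a dict with "img" (384x512x3 uint8, red, green, blue), "intrinsics" (3x3 intrinsics, pixels), "origin" and "attitude" of the camera in the world. Camera axes: x right, y down, z forward; pixel columns grow to the right and rows downward; lengths in m; the calibration is good to about 2 mm. A picture is of the moment at which its call begins. There is no depth.
- order.close_job(): hands the job in; it is judged then, once.
Trained networks look in the newest picture that a camera, given by its name, has taken for a name from the list of things; names that differ only in an ending like _2 or _b are one class to them, and where a whole thing is asked for, a point or a joint stands for the part that bears it (a point fixed in the world has none). Each returns a list of dicts, best first, with "p" (0 to 1); they miss things now and then, are a little off and sometimes report something else, mostly with a low value. They report only what shows in the picture. A call takes as long as a camera call. They do not tell look-alikes from the thing itself.
- optics.look_for(camera, name): "location" ([x, y, z] in m, in world coordinates, good to about 4 mm: the middle of the surface that is visible of it).
The state is a dict: "time_s": time; "joints": joint angles; "qd": joint speeds; "joint_torque": joint torques, N m; "tcp_pos": TCP position; "eef_rot": TCP orientation; "contact_force": force on the tool from outside, world axes, zero at the start; "moment": the same for the moment, N m; "gripper_width": finger opening in m; "gripper_force": force on a finger pad.
Only numpy, scipy, OpenCV 4.12 (cv2) and the standard library are available. Lean on these libraries where they do the work, as an engineer would, in place of code of your own. Each camera call takes 0.05 s, during which the arm holds its last target. There are 200 camera calls.

## Working session

There is one attempt and no reset: what is moved stays moved. The work goes in short steps, Python scripts to look and compute and a tool call to move; the robot and the scene stay as the last step left them, time stands still between calls to the robot, and variables do not carry over. Pictures are saved under pics/ and viewed, at most 10 in all, crops included, and the job is handed in when it is done.

Besides the shell and the picture viewer there is one more tool, called in YAML: its name, and indented under it one key for each argument. send_rows: Moves the arm, as the interface text tells. Shift numbers are shares of 150 mm and turn numbers shares of 90 degrees, none past 1 either way. Its arguments: {"type":"object","properties":{"moves":{"type":"array"},"newtons":{"type":"number"}},"required":["moves"]}

```bash
mkdir -p pics; cat > h.py <<'E'
import numpy as np, cv2
from plant import get_state, optics, order
from scipy.spatial.transform import Rotation as R
def cap(c,f=None):
    d=optics.capture(c)
    if f: cv2.imwrite('pics/'+f,d['img'][:,:,::-1])
    return d
def att(d):
    a=np.array(d['attitude'],float)
    return a if a.shape==(3,3) else (R.from_euler('xyz',a,degrees=True).as_matrix() if a.size==3 else R.from_quat(a).as_matrix())
def px2w(d,uv,z):
    r=att(d)@np.linalg.inv(d['intrinsics'])@np.array([*uv,1.]); o=np.array(d['origin'])
    return o+r*(z-o[2])/r[2]
def w2px(d,p):
    q=np.array(d['intrinsics'])@att(d).T@(np.array(p)-d['origin']); return q[:2]/q[2]
E
python3 - <<'E'
from h import *
np.set_printoptions(precision=3,suppress=True)
print(get_state())
for c in ['scene','side']:
    d=cap(c,c+'0.png'); print(c,d['origin'],d['attitude'])
    for n in ['jar','harmonica','tray','riser','jar2','tin','jar3','metronome','capo','slide']:
        for r in optics.look_for(c,n)[:4]:
            print(n,round(r['p'],2),np.array(r['location']),w2px(d,r['location']).round())
E
```

```text
{'time_s': 0.0, 'joints': array([ 79.989,  20.592,   0.633,  -0.02 , -70.137, -16.507]), 'qd': array([-0.106,  0.029,  0.027, -0.021,  0.096, -0.004]), 'joint_torque': array([  0.   , -58.272,  29.304,   6.997,   0.007,  -0.   ]), 'tcp_pos': array([0.301, 0.604, 0.226]), 'eef_rot': array([179.903,  -0.009, -26.525]), 'contact_force': array([-0.048, -0.282,  1.2  ]), 'moment': array([ 0.018, -0.04 , -0.004]), 'gripper_force': 0.0, 'gripper_width': 0.08754347730469728}
scene [ 0.771 -0.286  0.733] [-149.226   -0.313   35.239]
jar 0.79 [0.403 0.231 0.042] [252. 120.]
jar 0.64 [ 0.636 -0.104  0.081] [250. 267.]
jar 0.64 [0.652 0.105 0.078] [313. 195.]
harmonica 0.86 [0.648 0.007 0.034] [285. 237.]
harmonica 0.86 [0.461 0.095 0.018] [239. 171.]
harmonica 0.86 [0.643 0.379 0.018] [359. 132.]
harmonica 0.58 [ 0.593 -0.308  0.02 ] [167. 352.]
tray 0.61 [ 0.401 -0.216  0.007] [131. 258.]
tray 0.42 [ 0.658 -0.006  0.01 ] [285. 248.]
riser 0.87 [ 0.657 -0.006  0.011] [285. 248.]
jar2 0.79 [0.403 0.231 0.042] [252. 120.]
jar2 0.64 [ 0.636 -0.104  0.081] [250. 267.]
jar2 0.64 [0.652 0.105 0.078] 
[... 658 characters left out ...]
.33 [0.646 0.105 0.069] [282. 175.]
riser 0.86 [0.626 0.005 0.011] [284. 214.]
riser 0.27 [ 0.62  -0.172  0.07 ] [301. 252.]
jar2 0.95 [ 0.617 -0.103  0.082] [292. 229.]
jar2 0.93 [0.646 0.104 0.07 ] [282. 175.]
jar2 0.65 [0.395 0.226 0.04 ] [193. 168.]
tin 0.65 [0.648 0.021 0.03 ] [290. 204.]
tin 0.63 [0.659 0.18  0.094] [280. 151.]
jar3 0.95 [ 0.617 -0.103  0.082] [292. 229.]
jar3 0.93 [0.646 0.104 0.07 ] [282. 175.]
jar3 0.65 [0.395 0.226 0.04 ] [193. 168.]
metronome 0.92 [ 0.619 -0.174  0.071] [301. 253.]
metronome 0.57 [ 0.614 -0.102  0.083] [291. 229.]
capo 0.53 [ 0.414 -0.026  0.012] [214. 236.]
capo 0.32 [ 0.491 -0.027  0.037] [240. 226.]
slide 0.45 [ 0.491 -0.025  0.039] [240. 225.]
```

```bash
python3 - <<'E'
import cv2
a=cv2.imread('pics/scene0.png'); cv2.imwrite('pics/scene0b.png',cv2.resize(a[70:380,90:430],None,fx=1.9,fy=1.9,interpolation=cv2.INTER_CUBIC))
a=cv2.imread('pics/side0.png'); cv2.imwrite('pics/side0b.png',cv2.resize(a[120:345,150:370],None,fx=2.6,fy=2.6,interpolation=cv2.INTER_CUBIC))
E
```

```text
(no output)
```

View pics/scene0b.png

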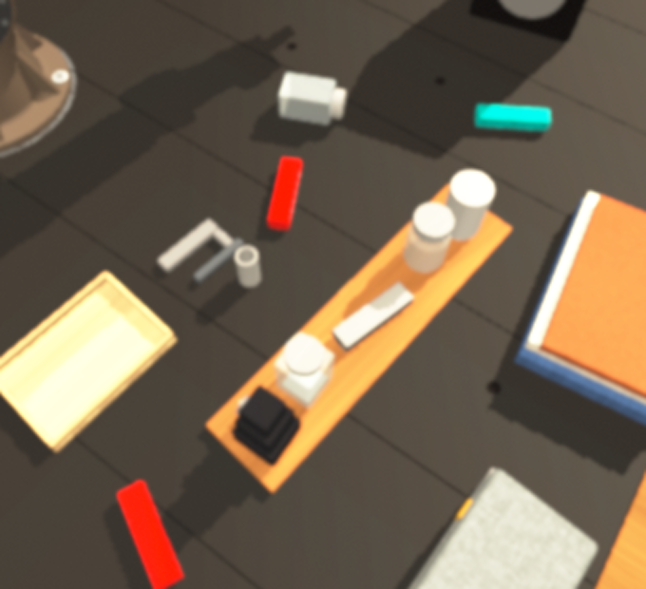

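View pics/side0b.png

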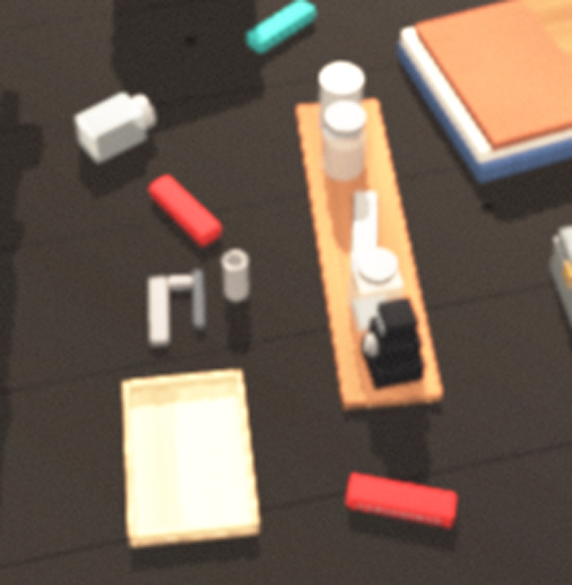

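The scene crop shows the silver harmonica in the gap at crop pixels about (373,316). The tipped jar is at (310,98) with its cap to the right. The tray is at lower left, with the row running from tin and round jar to square jar and metronome.

```bash
cat >> h.py <<'E'
def goto(x,y,z,yaw):
    "print slide fractions & turn (tool axes, from present pose) to reach target"
    s=get_state(); Rt=R.from_euler('xyz',s['eef_rot'],degrees=True).as_matrix()
    d=Rt.T@(np.array([x,y,z])-s['tcp_pos']); dy=(yaw-s['eef_rot'][2]+90)%180-90
    print('slide',(d/0.15).round(3),'turn',round(-dy/90,3),'tcp',s['tcp_pos'].round(3),'yaw',s['eef_rot'][2].round(1),'j',s['joints'].round(0))
E
python3 - <<'E'
from h import *
np.set_printoptions(precision=3,suppress=True)
a=cap('scene');b=cap('side')
A=lambda u,v:(u/1.9+90,v/1.9+70); B=lambda u,v:(u/2.6+150,v/2.6+120)
def show(n,d,T,pts,z):
    P=np.array([px2w(d,T(*p),z)[:2] for p in pts]); print(n,P.tolist() and P.round(3).tolist(),'mean',P.mean(0))
show('riser',a,A,[(512,230),(272,492),(207,425)],.012)
show('riser',b,B,[(298,104),(378,100),(441,393),(344,402)],.012)
show('harm top',a,A,[(401,284),(412,297),(346,347),(335,325)],.032)
show('harm top b',b,B,[(357,192),(377,194)],.032)
show('tray',a,A,[(107,272),(176,338),(57,449),],.02)
show('tray b',b,B,[(122,381),(242,371),(258,530),(131,540)],.02)
show('jar body top',a,A,[(286,73),(337,80),(328,122),(279,105)],.046)
show('jar body top b',b,B,[(77,125),(124,95),(141,118),(94,158)],.046)
show('jar cap',a,A,[(340,103)],.035)
print(w2px(a,get_state()['tcp_pos']))
w=cap('wrist','w0.png'); print(w['origin'],w['attitude'])
goto(.645,.0,.2,0)
E
```

```text
riser [[0.725, 0.218], [0.667, -0.205], [0.57, -0.19]] mean [ 0.654 -0.059]
riser [[0.626, 0.235], [0.725, 0.218], [0.666, -0.204], [0.568, -0.191]] mean [0.646 0.014]
harm top [[0.654, 0.063], [0.673, 0.056], [0.645, -0.039], [0.621, -0.024]] mean [0.648 0.014]
harm top b [[0.652, 0.061], [0.673, 0.052]] mean [0.662 0.057]
tray [[0.358, -0.12], [0.481, -0.136], [0.462, -0.3]] mean [ 0.434 -0.186]
tray b [[0.353, -0.12], [0.475, -0.137], [0.452, -0.31], [0.336, -0.293]] mean [ 0.404 -0.215]
jar body top [[0.356, 0.243], [0.421, 0.273], [0.454, 0.204], [0.383, 0.19]] mean [0.404 0.227]
jar body top b [[0.355, 0.228], [0.417, 0.266], [0.43, 0.222], [0.367, 0.17]] mean [0.392 0.221]
jar cap [[0.443, 0.249]] mean [0.443 0.249]
[302.419 -30.153]
[0.364 0.573 0.385] [ 164.808    0.071 -116.465]
slide [3.848 2.58  0.177] turn -0.295 tcp [0.301 0.604 0.227] yaw -26.5 j [ 80.  21.   1.   0. -70. -17.]
```

```bash
cat >> h.py <<'E'
def plan(x,y,z,yaw,full=False):
    "calls (end-row slide, turn) from the present pose to target; yaw taken mod 180 unless full"
    s=get_state(); p=np.array(s['tcp_pos']); w=s['eef_rot'][2]; t=np.array([x,y,z])
    dy=(yaw-w+180)%360-180 if full else (yaw-w+90)%180-90
    n=max(1,int(np.ceil(max(np.linalg.norm(t-p)/.17,abs(dy)/33))))
    print('tcp',p.round(4),'yaw',w.round(1),'F',np.round(s['contact_force'],1),'grip',round(s['gripper_width'],4),round(float(s['gripper_force']),1),'t',s['time_s'])
    while True:
        Rt=R.from_euler('xyz',[180,0,w],degrees=True).as_matrix(); st=(t-p)/n; sl=Rt.T@st/.15
        if abs(sl).max()<=1 or n>12: break
        n+=1
    for k in range(n):
        Rt=R.from_euler('xyz',[180,0,w+k*dy/n],degrees=True).as_matrix()
        print((Rt.T@st/.15).round(3).tolist(),round(-dy/n/90,3))
E
python3 -c "
from h import *
plan(.647,.014,.2,-108,True)"
```

```text
tcp [0.3014 0.604  0.2266] yaw -26.5 F [ 0.4  0.2 -0.2] grip 0.0876 0.0 t 1.25
[0.764, 0.498, 0.035] 0.181
[0.873, 0.264, 0.035] 0.181
[0.912, 0.008, 0.035] 0.181
[0.877, -0.248, 0.035] 0.181
[0.773, -0.484, 0.035] 0.181
```

send_rows:
  moves:
    - {"slide": [0.15,0.1,0.01],"turn": 0.036,"gripper": 0.65}
    - {"slide": [0.3,0.2,0.015],"turn": 0.07,"gripper": 0.65}
    - {"slide": [0.46,0.3,0.02],"turn": 0.108,"gripper": 0.65}
    - {"slide": [0.61,0.4,0.03],"turn": 0.145,"gripper": 0.65}
    - {"slide": [0.764,0.498,0.035],"turn": 0.181,"gripper": 0.65}

```text
time_s: 1.67
tcp_pos: [0.3709, 0.4848, 0.2212]
eef_rot: [180.0, 0.0, -43.0]
contact_force: [0.6, 0.5, 0.0]
gripper_width: 0.0605
gripper_force: 0.0
```

send_rows:
  moves:
    - {"slide": [0.175,0.053,0.01],"turn": 0.036,"gripper": 0.65}
    - {"slide": [0.35,0.105,0.015],"turn": 0.07,"gripper": 0.65}
    - {"slide": [0.52,0.16,0.02],"turn": 0.108,"gripper": 0.65}
    - {"slide": [0.7,0.21,0.03],"turn": 0.145,"gripper": 0.65}
    - {"slide": [0.873,0.264,0.035],"turn": 0.181,"gripper": 0.65}

```text
time_s: 2.08
tcp_pos: [0.4403, 0.3667, 0.2162]
eef_rot: [-180.0, 0.0, -59.3]
contact_force: [0.9, 0.6, 0.4]
gripper_width: 0.057
gripper_force: 0.0
```

send_rows:
  moves:
    - {"slide": [0.18,0,0.01],"turn": 0.036,"gripper": 0.65}
    - {"slide": [0.36,0,0.015],"turn": 0.07,"gripper": 0.65}
    - {"slide": [0.55,0,0.02],"turn": 0.108,"gripper": 0.65}
    - {"slide": [0.73,0,0.03],"turn": 0.145,"gripper": 0.65}
    - {"slide": [0.912,0.008,0.035],"turn": 0.181,"gripper": 0.65}

```text
time_s: 2.5
tcp_pos: [0.5095, 0.2488, 0.2109]
eef_rot: [-180.0, 0.0, -75.5]
contact_force: [-0.2, 1.1, 0.0]
gripper_width: 0.0573
gripper_force: 0.0
```

send_rows:
  moves:
    - {"slide": [0.175,-0.05,0.01],"turn": 0.036,"gripper": 0.65}
    - {"slide": [0.35,-0.1,0.015],"turn": 0.07,"gripper": 0.65}
    - {"slide": [0.52,-0.15,0.02],"turn": 0.108,"gripper": 0.65}
    - {"slide": [0.7,-0.2,0.03],"turn": 0.145,"gripper": 0.65}
    - {"slide": [0.877,-0.248,0.035],"turn": 0.181,"gripper": 0.65}

```text
time_s: 2.92
tcp_pos: [0.5787, 0.1308, 0.2056]
eef_rot: [-180.0, 0.0, -91.8]
contact_force: [-0.4, 0.6, 1.0]
gripper_width: 0.0573
gripper_force: 0.0
```

send_rows:
  moves:
    - {"slide": [0.2,-0.13,0.01],"turn": 0.045,"gripper": 0.65}
    - {"slide": [0.4,-0.25,0.015],"turn": 0.09,"gripper": 0.65}
    - {"slide": [0.6,-0.37,0.02],"turn": 0.135,"gripper": 0.65}
    - {"slide": [0.773,-0.484,0.035],"turn": 0.181,"gripper": 0.65}
    - {"slide": [0.773,-0.484,0.035],"turn": 0.181,"gripper": 0.65}

```text
time_s: 3.33
tcp_pos: [0.649, 0.0096, 0.1993]
eef_rot: [180.0, -0.1, -108.4]
contact_force: [-0.7, 0.5, 0.5]
gripper_width: 0.057
gripper_force: 0.0
```

```bash
python3 -c "
from h import *
w=cap('wrist','w1.png'); print(w['origin'],w['attitude'])
for n in ['harmonica','jar','metronome']:
  for r in optics.look_for('wrist',n): print(n,r['p'],np.round(r['location'],3),w2px(w,r['location']))
for c in [(13.5,50),(-13.5,50),(-13.5,-50),(13.5,-50)]:
  v=R.from_euler('z',-18,degrees=True).as_matrix()@[c[0]/1e3,c[1]/1e3,0]; print(w2px(w,v+[.648,.014,.032]).round())
plan(.648,.014,.1,-108)"
```

```text
[ 0.62681453 -0.0563824   0.35762172] [ 1.64844343e+02 -4.54984378e-02  1.61628750e+02]
harmonica 0.82 [0.468 0.09  0.022] [417.88409909 195.89959872]
harmonica 0.76 [0.644 0.011 0.035] [265.06592754 182.80604503]
jar 0.95 [0.651 0.114 0.095] [289.5012611  285.65258207]
jar 0.67 [ 0.627 -0.085  0.102] [250.30280067  89.40477254]
jar 0.53 [ 0.641 -0.031  0.011] [255.89911545 146.46037761]
metronome 0.9 [ 0.629 -0.146  0.076] [227.2041448   25.80996681]
[252. 225.]
[273. 224.]
[274. 143.]
[250. 143.]
tcp [0.6471 0.0143 0.2003] yaw -107.9 F [ 0.5 -0.2 -0.1] grip 0.057 0.0 t 3.5333
[-0.0, -0.006, 0.668] 0.001
```

View pics/w1.png

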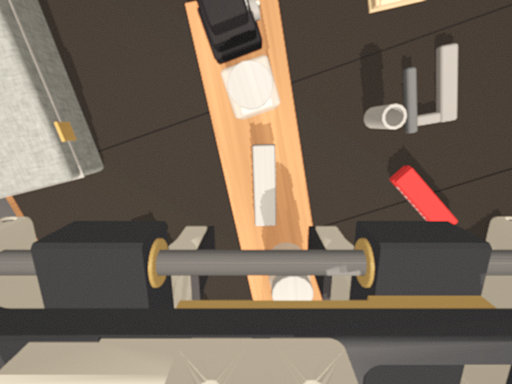

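The wrist picture shows the silver harmonica at pixel corners (253,145)–(275,226). That matches the projection of my estimate within about 2 px, so I go down.

send_rows:
  moves:
    - {"slide": [0,0,0.15],"turn": 0,"gripper": 0.65}
    - {"slide": [0,0,0.3],"turn": 0,"gripper": 0.65}
    - {"slide": [0,0,0.45],"turn": 0,"gripper": 0.65}
    - {"slide": [0,0,0.6],"turn": 0,"gripper": 0.65}
    - {"slide": [0,0,0.75],"turn": 0,"gripper": 0.65}

```text
time_s: 3.95
tcp_pos: [0.647, 0.0156, 0.0876]
eef_rot: [-179.9, 0.0, -107.8]
contact_force: [0.5, 0.6, 0.7]
gripper_width: 0.0569
gripper_force: 0.0
```

send_rows:
  moves:
    - {"slide": [0,0,0.12],"turn": 0,"gripper": 0.65}
    - {"slide": [0,0,0.24],"turn": 0,"gripper": 0.65}
    - {"slide": [0,0,0.34],"turn": 0,"gripper": 0.65}
    - {"slide": [0,0,0.42],"turn": 0,"gripper": 0.65}
    - {"slide": [0,0,0.47],"turn": 0,"gripper": 0.65}

```text
time_s: 4.37
tcp_pos: [0.6466, 0.015, 0.0163]
eef_rot: [179.9, -0.0, -107.9]
contact_force: [0.3, 0.3, 0.6]
gripper_width: 0.0572
gripper_force: 0.0
```

send_rows:
  moves:
    - {"slide": [0,0,0],"turn": 0,"gripper": 0.1}
    - {"slide": [0,0,0],"turn": 0,"gripper": 0.1}
    - {"slide": [0,0,0],"turn": 0,"gripper": 0.1}
    - {"slide": [0,0,0],"turn": 0,"gripper": 0.1}
    - {"slide": [0,0,0],"turn": 0,"gripper": 0.1}
  newtons: 25

```text
time_s: 4.78
tcp_pos: [0.6478, 0.0141, 0.0183]
eef_rot: [-179.9, 0.0, -108.0]
contact_force: [-0.8, 1.4, -0.3]
gripper_width: 0.0294
gripper_force: 1.0
```

```bash
python3 -c "
from h import *
plan(.405,-.215,.17,-98,True)"
```

```text
tcp [0.6478 0.0141 0.0183] yaw -108.0 F [-0.8  1.4 -0.3] grip 0.0294 1.0 t 4.7833
[0.651, 0.356, -0.337] -0.037
[0.629, 0.393, -0.337] -0.037
[0.605, 0.429, -0.337] -0.037
```

Just closed; finish squeezing, then lift.

send_rows:
  moves:
    - {"slide": [0,0,0],"turn": 0,"gripper": 0.1}
    - {"slide": [0,0,0],"turn": 0,"gripper": 0.1}
    - {"slide": [0,0,-0.05],"turn": 0,"gripper": 0.1}
    - {"slide": [0,0,-0.15],"turn": 0,"gripper": 0.1}
    - {"slide": [0,0,-0.3],"turn": 0,"gripper": 0.1}

```text
time_s: 5.2
tcp_pos: [0.6457, 0.0135, 0.061]
eef_rot: [179.8, -0.1, -108.0]
contact_force: [-0.1, -0.1, -0.6]
gripper_width: 0.0267
gripper_force: 25.0
```

send_rows:
  moves:
    - {"slide": [0,0,-0.15],"turn": 0,"gripper": 0.1}
    - {"slide": [0,0,-0.32],"turn": 0,"gripper": 0.1}
    - {"slide": [0,0,-0.5],"turn": 0,"gripper": 0.1}
    - {"slide": [0,0,-0.65],"turn": 0,"gripper": 0.1}
    - {"slide": [0,0,-0.75],"turn": 0,"gripper": 0.1}

```text
time_s: 5.62
tcp_pos: [0.648, 0.0139, 0.1781]
eef_rot: [-179.8, 0.1, -108.0]
contact_force: [0.5, 0.6, -0.5]
gripper_width: 0.0265
gripper_force: 25.0
```

```bash
python3 -c "
from h import *
plan(.405,-.215,.14,-98,True)"
```

```text
tcp [0.648  0.0139 0.1781] yaw -108.0 F [ 0.5  0.6 -0.5] grip 0.0265 25.0 t 5.6167
[0.976, 0.535, 0.127] -0.055
[0.926, 0.618, 0.127] -0.055
```

send_rows:
  moves:
    - {"slide": [0.15,0.08,0],"turn": -0.01,"gripper": 0.1}
    - {"slide": [0.35,0.19,0],"turn": -0.02,"gripper": 0.1}
    - {"slide": [0.55,0.3,0],"turn": -0.03,"gripper": 0.1}
    - {"slide": [0.76,0.42,0.03],"turn": -0.045,"gripper": 0.1}
    - {"slide": [0.976,0.535,0.06],"turn": -0.055,"gripper": 0.1}

```text
time_s: 6.03
tcp_pos: [0.5244, -0.1013, 0.1661]
eef_rot: [-180.0, 0.0, -102.9]
contact_force: [0.3, -0.9, -0.8]
gripper_width: 0.0265
gripper_force: 25.0
```

send_rows:
  moves:
    - {"slide": [0.22,0.15,0.03],"turn": -0.01,"gripper": 0.1}
    - {"slide": [0.44,0.3,0.06],"turn": -0.02,"gripper": 0.1}
    - {"slide": [0.65,0.43,0.1],"turn": -0.03,"gripper": 0.1}
    - {"slide": [0.82,0.55,0.15],"turn": -0.045,"gripper": 0.1}
    - {"slide": [0.926,0.618,0.19],"turn": -0.055,"gripper": 0.1}

```text
time_s: 6.45
tcp_pos: [0.4011, -0.2163, 0.1373]
eef_rot: [180.0, 0.0, -98.1]
contact_force: [-0.0, -0.4, -0.8]
gripper_width: 0.0267
gripper_force: 25.0
```

```bash
python3 -c "
from h import *
w=cap('side')
cv2.imwrite('pics/s2.png',cv2.resize(w['img'][200:384,100:300,::-1],None,fx=3,fy=3))
plan(.405,-.215,.012,-98,True)"
```

```text
tcp [ 0.3991 -0.2169  0.1361] yaw -98.1 F [-4.6 -0.7 -2.6] grip 0.0263 25.0 t 6.5
[-0.018, -0.037, 0.827] -0.001
```

View pics/s2.png

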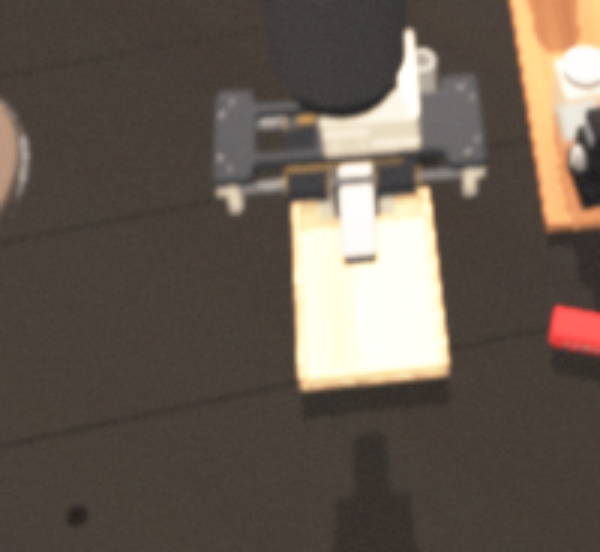

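The harmonica is held level over the tray, at crop pixel (358,210) with the tray below it. I lower it now.

send_rows:
  moves:
    - {"slide": [0,-0.01,0.15],"turn": 0,"gripper": 0.1}
    - {"slide": [0,-0.02,0.32],"turn": 0,"gripper": 0.1}
    - {"slide": [0,-0.03,0.48],"turn": 0,"gripper": 0.1}
    - {"slide": [0,-0.03,0.6],"turn": 0,"gripper": 0.1}
    - {"slide": [0,-0.03,0.68],"turn": 0,"gripper": 0.1}

```text
time_s: 6.92
tcp_pos: [0.4077, -0.2156, 0.0339]
eef_rot: [179.9, 0.0, -98.1]
contact_force: [0.5, 0.5, -0.8]
gripper_width: 0.0267
gripper_force: 25.0
```

```bash
python3 -c "
from h import *
plan(.405,-.215,.012,-98,True)"
```

```text
tcp [ 0.4077 -0.2156  0.0339] yaw -98.1 F [ 0.5  0.5 -0.8] grip 0.0267 25.0 t 6.9167
[-0.001, 0.019, 0.146] -0.001
```

send_rows:
  moves:
    - {"slide": [0,0,0.06],"turn": 0,"gripper": 0.1}
    - {"slide": [0,0,0.1],"turn": 0,"gripper": 0.1}
    - {"slide": [0,0,0.13],"turn": 0,"gripper": 0.1}
    - {"slide": [0,0,0.145],"turn": 0,"gripper": 0.1}
    - {"slide": [0,0,0.145],"turn": 0,"gripper": 0.5}

```text
time_s: 7.33
tcp_pos: [0.4089, -0.2156, 0.0137]
eef_rot: [-180.0, -0.0, -98.1]
contact_force: [0.6, -0.6, 0.7]
gripper_width: 0.0294
gripper_force: 0.0
```

send_rows:
  moves:
    - {"slide": [0,0,0],"turn": 0,"gripper": 0.5}
    - {"slide": [0,0,0],"turn": 0,"gripper": 0.5}
    - {"slide": [0,0,0],"turn": 0,"gripper": 0.5}
    - {"slide": [0,0,-0.1],"turn": 0,"gripper": 0.5}
    - {"slide": [0,0,-0.3],"turn": 0,"gripper": 0.5}

```text
time_s: 7.75
tcp_pos: [0.4064, -0.2153, 0.0568]
eef_rot: [179.7, 0.0, -98.1]
contact_force: [0.7, -0.3, -1.0]
gripper_width: 0.0438
gripper_force: 0.0
```

send_rows:
  moves:
    - {"slide": [0,0,-0.2],"turn": 0,"gripper": 0.8}
    - {"slide": [0,0,-0.4],"turn": 0,"gripper": 0.8}
    - {"slide": [0,0,-0.6],"turn": 0,"gripper": 0.8}
    - {"slide": [0,0,-0.8],"turn": 0,"gripper": 0.8}
    - {"slide": [0,0,-0.9],"turn": 0,"gripper": 0.8}

```text
time_s: 8.17
tcp_pos: [0.41, -0.216, 0.1979]
eef_rot: [-179.7, -0.0, -98.0]
contact_force: [1.0, -0.1, 0.1]
gripper_width: 0.0682
gripper_force: 0.0
```

```bash
python3 -c "
from h import *
w=cap('side','s3.png')
print([(round(r['p'],2),np.round(r['location'],3)) for r in optics.look_for('side','harmonica')])
cv2.imwrite('pics/s3.png',cv2.resize(w['img'][120:384,100:330,::-1],None,fx=2.2,fy=2.2))
plan(.42,.23,.2,-60,True)"
```

```text
[(0.83, array([ 0.592, -0.305,  0.018])), (0.79, array([ 0.409, -0.222,  0.023])), (0.74, array([0.642, 0.38 , 0.018]))]
tcp [ 0.4105 -0.216   0.1972] yaw -98.0 F [-0.1  0.5 -1.5] grip 0.0693 0.0 t 8.2667
[-0.984, 0.118, -0.006] -0.141
[-0.986, -0.101, -0.006] -0.141
[-0.94, -0.315, -0.006] -0.141
```

View pics/s3.png

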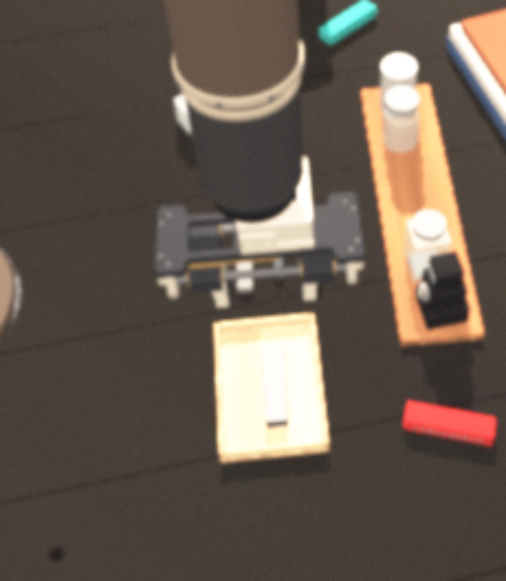

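The harmonica lies flat in the tray at picture pixel (275,385). Next is the jar.

```bash
python3 -c "
from h import *
plan(.445,.245,.2,-150,True)"
```

```text
tcp [ 0.4105 -0.216   0.1972] yaw -98.0 F [-0.1  0.5 -1.5] grip 0.0693 0.0 t 8.2667
[-0.769, 0.051, -0.005] 0.144
[-0.738, 0.222, -0.005] 0.144
[-0.669, 0.382, -0.005] 0.144
[-0.566, 0.523, -0.005] 0.144
```

send_rows:
  moves:
    - {"slide": [-0.15,0.01,0],"turn": 0.03,"gripper": 0.8}
    - {"slide": [-0.3,0.02,0],"turn": 0.06,"gripper": 0.8}
    - {"slide": [-0.46,0.03,0],"turn": 0.09,"gripper": 0.8}
    - {"slide": [-0.61,0.04,0],"turn": 0.115,"gripper": 0.8}
    - {"slide": [-0.769,0.051,0],"turn": 0.144,"gripper": 0.8}

```text
time_s: 8.68
tcp_pos: [0.4166, -0.0994, 0.193]
eef_rot: [180.0, -0.0, -111.2]
contact_force: [0.8, -0.3, 0.7]
gripper_width: 0.07
gripper_force: 0.0
```

send_rows:
  moves:
    - {"slide": [-0.15,0.045,0],"turn": 0.03,"gripper": 0.8}
    - {"slide": [-0.3,0.09,0],"turn": 0.06,"gripper": 0.8}
    - {"slide": [-0.44,0.13,0],"turn": 0.09,"gripper": 0.8}
    - {"slide": [-0.59,0.18,0],"turn": 0.115,"gripper": 0.8}
    - {"slide": [-0.738,0.222,0],"turn": 0.144,"gripper": 0.8}

```text
time_s: 9.1
tcp_pos: [0.4252, 0.016, 0.193]
eef_rot: [180.0, -0.0, -124.1]
contact_force: [0.9, -0.9, -0.8]
gripper_width: 0.0702
gripper_force: 0.0
```

send_rows:
  moves:
    - {"slide": [-0.13,0.08,0],"turn": 0.03,"gripper": 0.8}
    - {"slide": [-0.27,0.15,0],"turn": 0.06,"gripper": 0.8}
    - {"slide": [-0.4,0.23,0],"turn": 0.09,"gripper": 0.8}
    - {"slide": [-0.54,0.31,0],"turn": 0.115,"gripper": 0.8}
    - {"slide": [-0.669,0.382,0],"turn": 0.144,"gripper": 0.8}

```text
time_s: 9.52
tcp_pos: [0.434, 0.1313, 0.1929]
eef_rot: [180.0, -0.0, -137.0]
contact_force: [-0.1, -0.7, 0.4]
gripper_width: 0.0701
gripper_force: 0.0
```

send_rows:
  moves:
    - {"slide": [-0.14,0.13,0],"turn": 0.036,"gripper": 0.8}
    - {"slide": [-0.28,0.26,0],"turn": 0.072,"gripper": 0.8}
    - {"slide": [-0.42,0.39,0],"turn": 0.108,"gripper": 0.8}
    - {"slide": [-0.566,0.523,0],"turn": 0.144,"gripper": 0.8}
    - {"slide": [-0.566,0.523,0],"turn": 0.144,"gripper": 0.8}

```text
time_s: 9.93
tcp_pos: [0.4434, 0.2493, 0.1927]
eef_rot: [-180.0, 0.0, -150.0]
contact_force: [0.1, 0.3, 1.9]
gripper_width: 0.0703
gripper_force: 0.0
```

```bash
python3 -c "
from h import *
w=cap('wrist','w4.png')
for r in optics.look_for('wrist','jar'): print(r['p'],np.round(r['location'],3),w2px(w,r['location']))
plan(.445,.245,.2,-150,True)"
```

```text
0.97 [0.398 0.24  0.044] [273.6893204  146.64720216]
tcp [0.4424 0.246  0.1925] yaw -149.8 F [ 0.3 -0.4 -0.5] grip 0.0701 0.0 t 10.0333
[-0.012, -0.014, -0.05] 0.002
```

View pics/w4.png

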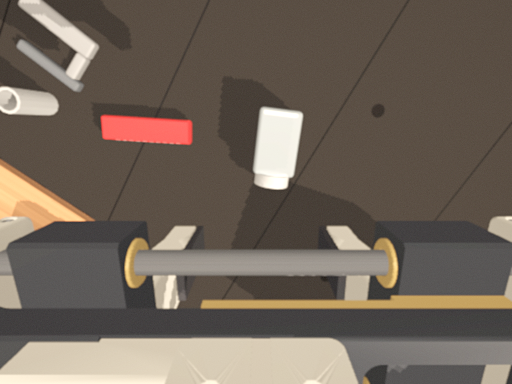

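The jar is seen at pixels (278,145). Its base edge runs (262,108)–(301,112), its shoulder (255,174)–(294,179), and the cap is at (271,182).

```bash
python3 - <<'E'
from h import *
w=cap('wrist')
im=w['img']; roi=im[95:195,245:310]
m=((roi.min(2)>110)).astype('uint8'); c=max(cv2.findContours(m,0,2)[0],key=cv2.contourArea)
h=cv2.boxPoints(cv2.minAreaRect(c)); print((h+[245,95]).round(0).tolist(),cv2.contourArea(c))
P=np.array([px2w(w,p,.046)[:2] for p in [(262,108),(301,112),(294,179),(255,174)]]); print(P.round(3)); print(P.mean(0))
for a,b in [(0,3),(1,2),(0,1),(3,2)]: d=P[b]-P[a]; print(a,b,np.hypot(*d).round(4),np.degrees(np.arctan2(d[1],d[0])).round(1))
print(px2w(w,(271,182),.03)[:2])
E
```

```text
[[252.0, 189.0], [263.0, 109.0], [306.0, 114.0], [296.0, 194.0]] 3190.5
[[0.368 0.205]
 [0.351 0.243]
 [0.416 0.274]
 [0.433 0.234]]
[0.3918841  0.23894582]
0 3 0.0705 24.0
1 2 0.072 26.2
0 1 0.0413 114.7
3 2 0.044 112.8
[0.43414262 0.25605478]
```

```bash
python3 -c "
from h import *
plan(.4147,.2496,.006,-155,True)"
```

```text
tcp [0.4424 0.2452 0.1926] yaw -149.8 F [-0.5 -0.8 -1.2] grip 0.0703 0.0 t 10.0833
[0.072, 0.059, 0.622] 0.029
[0.075, 0.056, 0.622] 0.029
```

send_rows:
  moves:
    - {"slide": [0.04,0.03,0.05],"turn": 0.015,"gripper": 1}
    - {"slide": [0.08,0.06,0.1],"turn": 0.03,"gripper": 1}
    - {"slide": [0.147,0.115,0.25],"turn": 0.058,"gripper": 1}
    - {"slide": [0.147,0.115,0.4],"turn": 0.058,"gripper": 1}
    - {"slide": [0.147,0.115,0.6],"turn": 0.058,"gripper": 1}

```text
time_s: 10.5
tcp_pos: [0.4154, 0.249, 0.1043]
eef_rot: [179.9, 0.2, -155.1]
contact_force: [0.8, 0.6, -0.6]
gripper_width: 0.0871
gripper_force: 0.0
```

```bash
python3 -c "
from h import *
plan(.4147,.2496,.006,-155,True)"
```

```text
tcp [0.4154 0.249  0.1043] yaw -155.1 F [ 0.8  0.6 -0.6] grip 0.0871 0.0 t 10.5
[0.003, 0.006, 0.655] -0.001
```

send_rows:
  moves:
    - {"slide": [0,0,0.17],"turn": 0,"gripper": 1}
    - {"slide": [0,0,0.34],"turn": 0,"gripper": 1}
    - {"slide": [0,0,0.48],"turn": 0,"gripper": 1}
    - {"slide": [0,0,0.59],"turn": 0,"gripper": 1}
    - {"slide": [0,0,0.65],"turn": 0,"gripper": 1}

```text
time_s: 10.92
tcp_pos: [0.4144, 0.2472, 0.0043]
eef_rot: [-179.9, -0.2, -155.2]
contact_force: [0.1, -0.3, -0.1]
gripper_width: 0.0878
gripper_force: 0.0
```

send_rows:
  moves:
    - {"slide": [0,0,0],"turn": 0,"gripper": 0.4}
    - {"slide": [0,0,0],"turn": 0,"gripper": 0.4}
    - {"slide": [0,0,0],"turn": 0,"gripper": 0.4}
    - {"slide": [0,0,0],"turn": 0,"gripper": 0.4}
    - {"slide": [0,0,0],"turn": 0,"gripper": 0.4}
  newtons: 5

```text
time_s: 11.33
tcp_pos: [0.4157, 0.2499, 0.0071]
eef_rot: [179.9, 0.1, -155.1]
contact_force: [0.4, 0.1, 0.1]
gripper_width: 0.0599
gripper_force: 0.0
```

send_rows:
  moves:
    - {"slide": [0,0,0],"turn": 0,"gripper": 0.4}
    - {"slide": [0,0,0],"turn": 0,"gripper": 0.4}
    - {"slide": [0,0,0],"turn": 0,"gripper": 0.4}
    - {"slide": [0,0,0],"turn": 0,"gripper": 0.4}
    - {"slide": [0,0,0],"turn": 0,"gripper": 0.4}

```text
time_s: 11.75
tcp_pos: [0.4155, 0.2497, 0.0066]
eef_rot: [180.0, 0.0, -155.1]
contact_force: [-1.5, 0.9, 6.4]
gripper_width: 0.0464
gripper_force: 5.0
```

send_rows:
  moves:
    - {"slide": [0.01,0,-0.03],"turn": 0,"gripper": 0.4}
    - {"slide": [0.03,0,-0.07],"turn": 0,"gripper": 0.4}
    - {"slide": [0.05,0,-0.105],"turn": 0,"gripper": 0.4}
    - {"slide": [0.08,0,-0.14],"turn": 0,"gripper": 0.4}
    - {"slide": [0.12,0,-0.18],"turn": 0,"gripper": 0.4}

```text
time_s: 12.17
tcp_pos: [0.3985, 0.2415, 0.0336]
eef_rot: [180.0, -0.0, -155.1]
contact_force: [0.3, -0.6, -1.9]
gripper_width: 0.0465
gripper_force: 4.9
```

send_rows:
  moves:
    - {"slide": [0.04,0,-0.03],"turn": 0,"gripper": 0.4}
    - {"slide": [0.08,0,-0.06],"turn": 0,"gripper": 0.4}
    - {"slide": [0.14,0,-0.085],"turn": 0,"gripper": 0.4}
    - {"slide": [0.2,0,-0.11],"turn": 0,"gripper": 0.4}
    - {"slide": [0.26,0,-0.12],"turn": 0,"gripper": 0.4}

```text
time_s: 12.58
tcp_pos: [0.3627, 0.225, 0.0516]
eef_rot: [180.0, 0.0, -155.1]
contact_force: [0.4, -0.8, -0.9]
gripper_width: 0.0465
gripper_force: 4.9
```

```bash
python3 -c "
from h import *
w=cap('scene')
cv2.imwrite('pics/c5.png',cv2.resize(w['img'][50:200,160:360,::-1],None,fx=3.5,fy=3.5,interpolation=cv2.INTER_CUBIC))
plan(.4147,.2496,.006,-155,True)"
```

```text
tcp [0.3613 0.2237 0.0514] yaw -155.2 F [-2. -2. -2.] grip 0.0465 4.9 t 12.6333
[-0.395, 0.007, 0.303] -0.002
```

View pics/c5.png

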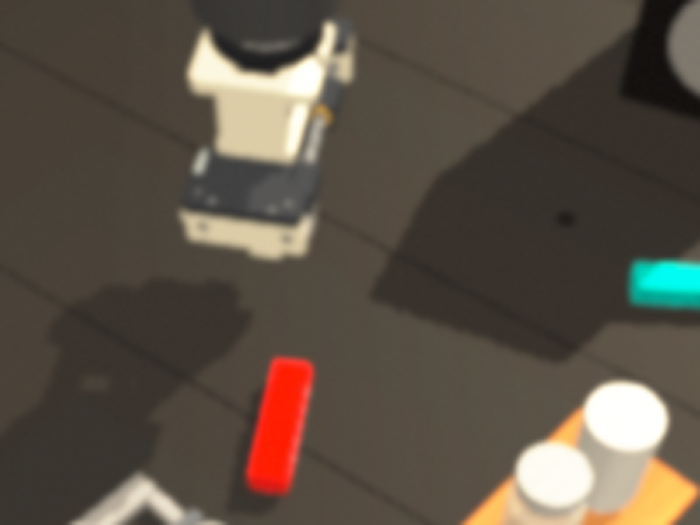

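send_rows:
  moves:
    - {"slide": [0,0,-0.08],"turn": 0,"gripper": 0.4}
    - {"slide": [0,0,-0.18],"turn": 0,"gripper": 0.4}
    - {"slide": [-0.1,0,-0.25],"turn": 0,"gripper": 0.4}
    - {"slide": [-0.22,0,-0.25],"turn": 0,"gripper": 0.4}
    - {"slide": [-0.35,0,-0.25],"turn": 0,"gripper": 0.4}

```text
time_s: 13.05
tcp_pos: [0.4114, 0.248, 0.0895]
eef_rot: [179.9, 0.1, -155.1]
contact_force: [-0.6, 0.6, -1.7]
gripper_width: 0.0464
gripper_force: 4.9
```

send_rows:
  moves:
    - {"slide": [-0.12,0,0],"turn": 0,"gripper": 0.4}
    - {"slide": [-0.24,0,0],"turn": 0,"gripper": 0.4}
    - {"slide": [-0.33,0,0.05],"turn": 0,"gripper": 0.4}
    - {"slide": [-0.37,0,0.1],"turn": 0,"gripper": 0.4}
    - {"slide": [-0.37,0,0.15],"turn": 0,"gripper": 0.4}

```text
time_s: 13.47
tcp_pos: [0.4619, 0.271, 0.0651]
eef_rot: [-180.0, -0.0, -155.1]
contact_force: [0.4, -0.4, -2.5]
gripper_width: 0.0464
gripper_force: 4.9
```

```bash
python3 -c "
from h import *
plan(.4147,.2496,.05,-155,True)
for c in ['scene','side','wrist']:
  w=cap(c,'j6%s.png'%c)
  for r in optics.look_for(c,'jar'):
    if abs(r['location'][1]-.265)<.07: print(c,r['p'],np.round(r['location'],3),w2px(w,r['location']))
  print(w2px(w,get_state()['tcp_pos']))
plan(.4147,.2496,.05,-155,True)
"
```

```text
tcp [0.4619 0.271  0.0651] yaw -155.1 F [ 0.4 -0.4 -2.5] grip 0.0464 4.9 t 13.4667
[0.346, 0.003, 0.101] -0.002
scene 0.53 [0.418 0.234 0.104] [257.99468973 104.34991507]
[279.45073807 114.44506452]
side 0.8 [0.427 0.239 0.094] [200.72967117 150.41161771]
[210.68366658 148.74615987]
wrist 0.59 [0.429 0.253 0.104] [253.75223831 201.09926341]
[260.1727073  241.51009324]
tcp [0.461  0.2706 0.0664] yaw -155.1 F [-0.2 -0.1 -1.6] grip 0.0469 4.9 t 13.7667
[0.339, 0.003, 0.11] -0.001
```

View pics/j6wrist.png

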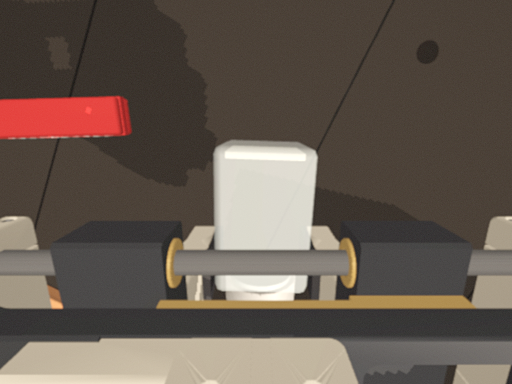

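The jar is still held level at pixels (265,215), so 5 N of grip blocks the swing. I'll loosen to 3 N so it can pivot.

send_rows:
  moves:
    - {"slide": [0,0,0],"turn": 0,"gripper": 0.4}
    - {"slide": [0,0,0],"turn": 0,"gripper": 0.4}
    - {"slide": [0,0,0],"turn": 0,"gripper": 0.4}
    - {"slide": [0,0,-0.1],"turn": 0,"gripper": 0.4}
    - {"slide": [0,0,-0.1],"turn": 0,"gripper": 0.4}
  newtons: 3

```text
time_s: 14.18
tcp_pos: [0.4625, 0.2717, 0.0831]
eef_rot: [180.0, 0.2, -155.1]
contact_force: [0.8, 0.3, -1.4]
gripper_width: 0.0455
gripper_force: 3.0
```

```bash
cat >> h.py <<'E'
def jarview():
    for c in ['side','wrist']:
        w=cap(c,'last_%s.png'%c)
        for r in optics.look_for(c,'jar'):
            l=np.array(r['location'])
            if np.linalg.norm(l[:2]-get_state()['tcp_pos'][:2])<.09: print(c,round(r['p'],2),np.round(l,3),w2px(w,l).round())
    im=w['img'][60:215,190:340]; m=(im.min(2)>130).astype('uint8'); cs=cv2.findContours(m,0,2)[0]
    if cs:
        b=cv2.boundingRect(max(cs,key=cv2.contourArea)); print('wrist white bbox',b[0]+190,b[1]+60,b[2],b[3])
E
python3 -c "
from h import *
im=cv2.imread('pics/j6wrist.png')[60:215,190:340]; m=(im.min(2)>130).astype('uint8'); b=cv2.boundingRect(max(cv2.findContours(m,0,2)[0],key=cv2.contourArea)); print('before',b[0]+190,b[1]+60,b[2],b[3])
jarview(); plan(.4147,.2496,.05,-155,True)"
```

```text
before 214 141 104 74
side 0.81 [0.427 0.244 0.109] [200. 146.]
wrist 0.92 [0.433 0.256 0.117] [255. 207.]
wrist white bbox 213 142 98 73
tcp [0.4613 0.2706 0.0807] yaw -155.1 F [-0.4  0.4 -2.1] grip 0.0462 3.0 t 14.3833
[0.341, 0.003, 0.204] -0.002
```

Even 3 N holds it level. I'll set it back down and regrip on the round cap with the fingertips only. That gives a longer lever and a smaller contact patch.

send_rows:
  moves:
    - {"slide": [0,0,0.12],"turn": 0,"gripper": 0.4}
    - {"slide": [0,0,0.24],"turn": 0,"gripper": 0.4}
    - {"slide": [0,0,0.36],"turn": 0,"gripper": 0.4}
    - {"slide": [0,0,0.45],"turn": 0,"gripper": 0.4}
    - {"slide": [0,0,0.48],"turn": 0,"gripper": 0.4}

```text
time_s: 14.8
tcp_pos: [0.4608, 0.2699, 0.0069]
eef_rot: [-179.9, -0.1, -155.1]
contact_force: [-0.1, -0.8, 4.4]
gripper_width: 0.0457
gripper_force: 3.0
```

send_rows:
  moves:
    - {"slide": [0,0,0.012],"turn": 0,"gripper": 0.4}
    - {"slide": [0,0,0.012],"turn": 0,"gripper": 1}
    - {"slide": [0,0,0.012],"turn": 0,"gripper": 1}
    - {"slide": [0,0,0.012],"turn": 0,"gripper": 1}
    - {"slide": [0,0,0.012],"turn": 0,"gripper": 1}

```text
time_s: 15.22
tcp_pos: [0.4619, 0.2713, 0.008]
eef_rot: [180.0, 0.1, -155.1]
contact_force: [0.7, -0.8, 0.2]
gripper_width: 0.0671
gripper_force: 0.0
```

send_rows:
  moves:
    - {"slide": [0,0,0],"turn": 0,"gripper": 1}
    - {"slide": [0,0,-0.15],"turn": 0,"gripper": 1}
    - {"slide": [-0.1,0,-0.3],"turn": 0,"gripper": 1}
    - {"slide": [-0.3,0,-0.5],"turn": 0,"gripper": 1}
    - {"slide": [-0.5,0,-0.7],"turn": 0,"gripper": 1}

```text
time_s: 15.63
tcp_pos: [0.5287, 0.3018, 0.113]
eef_rot: [-180.0, -0.0, -155.1]
contact_force: [0.4, 2.3, -0.8]
gripper_width: 0.0875
gripper_force: 0.0
```

```bash
python3 - <<'E'
from h import *
w=cap('wrist','w7.png'); im=w['img']
for r in optics.look_for('wrist','jar'): print(r['p'],np.round(r['location'],3),w2px(w,r['location']))
plan(.4619,.271,.1,-155,True)
E
```

```text
0.82 [0.445 0.26  0.046] [256.25864933  89.87103387]
0.73 [0.622 0.105 0.011] [ 36.52846701 198.11551962]
0.66 [0.633 0.125 0.026] [ 43.05457988 221.85361455]
tcp [0.5345 0.3058 0.117 ] yaw -155.1 F [-0.5 -1.  -0.8] grip 0.0879 0.0 t 15.7333
[0.537, -0.006, 0.114] -0.001
```

View pics/w7.png

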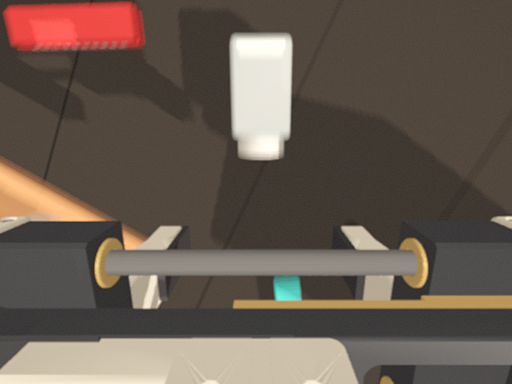

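The jar lies flat again: body at columns 231–292, shoulder at row 138, cap end at row 158.

```bash
python3 - <<'E'
from h import *
w=cap('wrist'); s=get_state(); Rt=R.from_euler('xyz',s['eef_rot'],degrees=True).as_matrix()
for n,p,z in [('baseL',(231,38),.046),('baseR',(292,38),.046),('shL',(232,138),.046),('shR',(290,138),.046),('capend',(261,158),.043),('capend0',(261,158),.023)]:
    q=px2w(w,p,z); print(n,q.round(4),'tool mm',((Rt.T@(q-s['tcp_pos']))*1e3).round(1))
print(w['origin'],s['tcp_pos'])
E
```

```text
baseL [0.4262 0.2322 0.046 ] tool mm [125.9 -21.   67.2]
baseR [0.4072 0.2729 0.046 ] tool mm [126.   24.   67.2]
shL [0.4923 0.2615 0.046 ] tool mm [ 53.6 -22.1  67.6]
shR [0.4725 0.304  0.046 ] tool mm [53.7 24.8 67.7]
capend [0.4974 0.2897 0.043 ] tool mm [37.1  1.3 70.7]
capend0 [0.4998 0.291  0.023 ] tool mm [34.5  1.4 90.7]
[0.46924442 0.27559721 0.27446259] [0.53134021 0.30382786 0.11394247]
```

```bash
python3 - <<'E'
from h import *
w=cap('wrist')
for k in range(4):
    s=get_state(); print(s['tcp_pos'].round(4)); optics.capture('side')
Rt=R.from_euler('xyz',[180,0,-155.1],degrees=True).as_matrix(); cam=np.array(w['origin']); print('cam-tcp tool',(Rt.T@(cam-s['tcp_pos'])).round(4),att(w).round(3).tolist())
for v in (143,155,288,293): 
    q=px2w(w,(262,v),s['tcp_pos'][2]+.039); print(v,(Rt.T@(q-s['tcp_pos'])*1e3).round(1))
E
```

```text
[0.5291 0.3023 0.1118]
[0.5279 0.3014 0.1107]
[0.5274 0.301  0.1102]
[0.5273 0.301  0.1101]
cam-tcp tool [ 0.0662  0.0011 -0.1616] [[-0.421, 0.874, 0.242], [0.907, 0.405, 0.115], [0.003, 0.268, -0.964]]
143 [ 56.7   2.  -39. ]
155 [ 51.5   2.  -39. ]
288 [-15.5   2.1 -39. ]
293 [-18.4   2.1 -39. ]
```

```bash
python3 - <<'E'
from h import *
w=cap('wrist','w8.png'); s=get_state(); print(s['tcp_pos'].round(4),w['origin'])
im=w['img'].min(2).astype(int)
m=im>110
print([ (v,np.flatnonzero(m[v,200:320])[[0,-1]]+200) for v in range(28,185,6) if m[v,200:320].any()])
Rt=R.from_euler('xyz',[180,0,-155.1],degrees=True).as_matrix()
rows=[v for v in range(10,200) if m[v,250:270].mean()>.8]; print(rows[0],rows[-1])
print(im[130:175,261])
for v,z in [(rows[0],.046),(138,.046),(rows[-1],.043)]:
    q=px2w(w,(261,v),z); print(v,q.round(4),(Rt.T@(q-s['tcp_pos'])*1e3).round(1))
E
```

```text
[0.5276 0.3012 0.1103] [0.46380013 0.27216806 0.2684611 ]
[(34, array([233, 289])), (40, array([230, 292])), (46, array([230, 292])), (52, array([230, 292])), (58, array([230, 292])), (64, array([230, 292])), (70, array([231, 291])), (76, array([231, 291])), (82, array([231, 291])), (88, array([231, 291])), (94, array([231, 291])), (100, array([231, 290])), (106, array([232, 290])), (112, array([232, 290])), (118, array([232, 290])), (124, array([232, 290])), (130, array([232, 290])), (136, array([238, 283])), (142, array([238, 283])), (148, array([238, 283])), (154, array([253, 268]))]
34 153
[214 212 213 222 230 234 232 228 235 239 238 237 237 235 235 237 236 236
 236 239 239 241 240 223 138  46  41  47  53  50  47  46  47  50  46  46
  44  43  38  40  41  42  44  49  51]
34 [0.4079 0.2465 0.046 ] [131.6   0.7  64.3]
138 [0.4742 0.2773 0.046 ] [58.5  0.8 64.3]
153 [0.4851 0.2824 0.043 ] [46.5  0.8 67.3]
```

send_rows:
  moves:
    - {"slide": [0.1,0.005,0.05],"turn": 0,"gripper": 0.8}
    - {"slide": [0.2,0.005,0.15],"turn": 0,"gripper": 0.8}
    - {"slide": [0.292,0.005,0.3],"turn": 0,"gripper": 0.8}
    - {"slide": [0.292,0.005,0.42],"turn": 0,"gripper": 0.8}
    - {"slide": [0.292,0.005,0.5],"turn": 0,"gripper": 0.8}

```text
time_s: 16.5
tcp_pos: [0.4866, 0.2828, 0.0343]
eef_rot: [-180.0, -0.1, -155.1]
contact_force: [0.0, 0.0, 0.3]
gripper_width: 0.0706
gripper_force: 0.0
```

send_rows:
  moves:
    - {"slide": [0,0,0.05],"turn": 0,"gripper": 0.8}
    - {"slide": [0,0,0.09],"turn": 0,"gripper": 0.8}
    - {"slide": [0,0,0.09],"turn": 0,"gripper": 0.8}
    - {"slide": [0,0,0.09],"turn": 0,"gripper": 0.8}
    - {"slide": [0,0,0.09],"turn": 0,"gripper": 0.8}

```text
time_s: 16.92
tcp_pos: [0.489, 0.2845, 0.0233]
eef_rot: [180.0, 0.1, -155.1]
contact_force: [0.3, -0.3, -0.7]
gripper_width: 0.0698
gripper_force: 0.0
```

```bash
python3 -c "
from h import *
plan(.488,.2825,.018,-155.1,True)"
```

```text
tcp [0.489  0.2845 0.0233] yaw -155.1 F [ 0.3 -0.3 -0.7] grip 0.0698 0.0 t 16.9167
[0.011, -0.01, 0.035] -0.0
```

send_rows:
  moves:
    - {"slide": [0.008,0,0.036],"turn": 0,"gripper": 0.8}
    - {"slide": [0.008,0,0.036],"turn": 0,"gripper": 0.8}
    - {"slide": [0.008,0,0.036],"turn": 0,"gripper": 0.4}
    - {"slide": [0.008,0,0.036],"turn": 0,"gripper": 0.3}
    - {"slide": [0.008,0,0.036],"turn": 0,"gripper": 0.3}
  newtons: 6

```text
time_s: 17.33
tcp_pos: [0.4876, 0.2837, 0.0175]
eef_rot: [180.0, 0.0, -155.1]
contact_force: [0.4, 0.9, 0.7]
gripper_width: 0.0554
gripper_force: 0.0
```

send_rows:
  moves:
    - {"slide": [0,0,0],"turn": 0,"gripper": 0.3}
    - {"slide": [0,0,0],"turn": 0,"gripper": 0.3}
    - {"slide": [0,0,0],"turn": 0,"gripper": 0.3}
    - {"slide": [0,0,0],"turn": 0,"gripper": 0.3}
    - {"slide": [0,0,0],"turn": 0,"gripper": 0.3}

```text
time_s: 17.75
tcp_pos: [0.4876, 0.2837, 0.0174]
eef_rot: [180.0, 0.0, -155.1]
contact_force: [1.4, -0.0, 0.3]
gripper_width: 0.0395
gripper_force: 6.0
```

send_rows:
  moves:
    - {"slide": [0.01,0,-0.05],"turn": 0,"gripper": 0.3}
    - {"slide": [0.03,0,-0.1],"turn": 0,"gripper": 0.3}
    - {"slide": [0.07,0,-0.16],"turn": 0,"gripper": 0.3}
    - {"slide": [0.11,0,-0.21],"turn": 0,"gripper": 0.3}
    - {"slide": [0.15,0,-0.255],"turn": 0,"gripper": 0.3}

```text
time_s: 18.17
tcp_pos: [0.4667, 0.2741, 0.0569]
eef_rot: [180.0, 0.1, -155.1]
contact_force: [0.6, 0.1, -1.2]
gripper_width: 0.0394
gripper_force: 6.0
```

send_rows:
  moves:
    - {"slide": [0.06,0,-0.05],"turn": 0,"gripper": 0.3}
    - {"slide": [0.12,0,-0.09],"turn": 0,"gripper": 0.3}
    - {"slide": [0.19,0,-0.13],"turn": 0,"gripper": 0.3}
    - {"slide": [0.25,0,-0.15],"turn": 0,"gripper": 0.3}
    - {"slide": [0.25,0,-0.25],"turn": 0,"gripper": 0.3}

```text
time_s: 18.58
tcp_pos: [0.4296, 0.2559, 0.0915]
eef_rot: [-179.9, -0.3, -155.2]
contact_force: [-0.1, -0.5, -2.6]
gripper_width: 0.0396
gripper_force: 6.0
```

send_rows:
  moves:
    - {"slide": [0,0,-0.1],"turn": 0,"gripper": 0.3}
    - {"slide": [0,0,-0.1],"turn": 0,"gripper": 0.3}
    - {"slide": [0,0,-0.1],"turn": 0,"gripper": 0.3}
    - {"slide": [0,0,-0.1],"turn": 0,"gripper": 0.3}
    - {"slide": [0,0,-0.1],"turn": 0,"gripper": 0.3}

```text
time_s: 19.0
tcp_pos: [0.4323, 0.2578, 0.107]
eef_rot: [-180.0, -0.1, -155.1]
contact_force: [0.8, -0.6, -2.1]
gripper_width: 0.04
gripper_force: 6.0
```

```bash
python3 -c "
from h import *
jarview(); plan(.488,.2825,.018,-155.1,True)"
```

```text
side 0.93 [0.412 0.232 0.08 ] [197. 156.]
wrist 0.88 [0.41  0.243 0.108] [252. 198.]
wrist white bbox 223 153 76 62
tcp [0.4328 0.2581 0.1074] yaw -155.1 F [-0.3 -0.4 -1.8] grip 0.0397 6.0 t 19.2
[-0.402, -0.007, 0.596] -0.0
```

```bash
cat >> h.py <<'E'
def tilt():
    "project jar model hung at the cap for several tilts (deg from upright); compare with the white region of the wrist picture"
    w=cap('wrist','tilt.png'); s=get_state(); a=np.radians(s['eef_rot'][2]); X=np.array([np.cos(a),np.sin(a),0]); Z=np.array([0,0,1.]); Y=np.cross(Z,X)
    piv=np.array(s['tcp_pos'])+.005*Z-.0055*-X*0
    m=(w['img'].min(2)>110); m[232:]=0; m[:, :190]=0; m[:,330:]=0
    n,l,st,_=cv2.connectedComponentsWithStats(m.astype('uint8')); i=1+st[1:,4].argmax(); print('white',st[i])
    for t in range(0,91,10):
        b=np.cos(np.radians(t))*-Z+np.sin(np.radians(t))*X; u=np.cos(np.radians(t))*X+np.sin(np.radians(t))*Z
        pts=[w2px(w,piv+L*b+c*.023*u+e*.023*Y) for L in(.008,.083) for c in(-1,1) for e in(-1,1)]
        mm=np.zeros(m.shape,'uint8'); cv2.fillConvexPoly(mm,cv2.convexHull(np.array(pts).astype(np.int32)),1); mm[232:]=0
        r=l==i; print(t,'IoU',round((r&(mm>0)).sum()/(r|(mm>0)).sum(),3),'toprow',np.flatnonzero(mm.any(1))[:1])
E
python3 -c "
from h import *
tilt()"
```

```text
white [ 223  152   76   80 5463]
0 IoU 0.667 toprow [178]
10 IoU 0.847 toprow [163]
20 IoU 0.893 toprow [148]
30 IoU 0.752 toprow [134]
40 IoU 0.644 toprow [121]
50 IoU 0.557 toprow [109]
60 IoU 0.493 toprow [99]
70 IoU 0.446 toprow [92]
80 IoU 0.41 toprow [89]
90 IoU 0.395 toprow [92]
```

send_rows:
  moves:
    - {"slide": [0,0,0.08],"turn": 0,"gripper": 0.3}
    - {"slide": [0,0,0.15],"turn": 0,"gripper": 0.3}
    - {"slide": [0,0,0.175],"turn": 0,"gripper": 0.3}
    - {"slide": [0.04,0,0.182],"turn": 0,"gripper": 0.3}
    - {"slide": [0.08,0,0.188],"turn": 0,"gripper": 0.3}
  newtons: 5

```text
time_s: 19.67
tcp_pos: [0.4219, 0.2532, 0.0797]
eef_rot: [-180.0, -0.0, -155.1]
contact_force: [-0.2, -0.6, -1.9]
gripper_width: 0.0397
gripper_force: 5.0
```

send_rows:
  moves:
    - {"slide": [0.04,0,0.003],"turn": 0,"gripper": 0.3}
    - {"slide": [0.08,0,0.006],"turn": 0,"gripper": 0.3}
    - {"slide": [0.12,0,0.008],"turn": 0,"gripper": 0.3}
    - {"slide": [0.12,0,0.01],"turn": 0,"gripper": 0.3}
    - {"slide": [0.12,0,0.01],"turn": 0,"gripper": 0.3}

```text
time_s: 20.08
tcp_pos: [0.4058, 0.2459, 0.0791]
eef_rot: [180.0, 0.1, -155.1]
contact_force: [-0.6, -0.9, 4.4]
gripper_width: 0.0395
gripper_force: 5.0
```

```bash
python3 -c "
from h import *
tilt(); plan(.488,.2825,.08,-155.1,True)" | grep -v '[4-9]0 IoU'
```

```text
white [ 224  166   75   66 4527]
0 IoU 0.797 toprow [178]
10 IoU 0.908 toprow [163]
20 IoU 0.745 toprow [148]
30 IoU 0.623 toprow [134]
tcp [0.4061 0.246  0.0791] yaw -155.1 F [-1.5 -1.7  6.3] grip 0.0395 5.0 t 20.1333
[-0.598, -0.01, -0.006] 0.0
```

send_rows:
  moves:
    - {"slide": [0.04,0,0.005],"turn": 0,"gripper": 0.3}
    - {"slide": [0.08,0,0.01],"turn": 0,"gripper": 0.3}
    - {"slide": [0.08,0,0.01],"turn": 0,"gripper": 0.3}
    - {"slide": [0.08,0,0.01],"turn": 0,"gripper": 0.8}
    - {"slide": [0.08,0,0.01],"turn": 0,"gripper": 0.8}

```text
time_s: 20.55
tcp_pos: [0.3947, 0.2407, 0.0767]
eef_rot: [180.0, -0.0, -155.1]
contact_force: [0.2, -0.0, -0.2]
gripper_width: 0.0479
gripper_force: 0.0
```

send_rows:
  moves:
    - {"slide": [0,0,0],"turn": 0,"gripper": 0.8}
    - {"slide": [0,0,0],"turn": 0,"gripper": 0.8}
    - {"slide": [0,0,0],"turn": 0,"gripper": 0.8}
    - {"slide": [0,0,0],"turn": 0,"gripper": 0.8}
    - {"slide": [0,0,0],"turn": 0,"gripper": 0.8}

```text
time_s: 20.97
tcp_pos: [0.3949, 0.2407, 0.0767]
eef_rot: [-180.0, -0.0, -155.1]
contact_force: [0.3, -0.2, 0.1]
gripper_width: 0.0696
gripper_force: 0.0
```

```bash
python3 -c "
from h import *
tilt(); plan(.488,.2825,.036,-155.1,True); jarview()" | grep -v '[4-9]0 IoU'
```

```text
white [ 224  179   74   53 3553]
0 IoU 0.924 toprow [178]
10 IoU 0.721 toprow [163]
20 IoU 0.586 toprow [148]
30 IoU 0.489 toprow [134]
tcp [0.3949 0.2407 0.0768] yaw -155.1 F [ 0.2 -0.4 -0.3] grip 0.0698 0.0 t 21.0167
[-0.68, -0.008, 0.272] -0.0
side 0.56 [0.384 0.219 0.042] [189. 170.]
wrist 0.6 [0.379 0.229 0.068] [253. 205.]
wrist white bbox 224 180 74 35
```

The wrist outline now matches 0° tilt, so the jar stands upright on the ledge. I grip the body firmly.

send_rows:
  moves:
    - {"slide": [0,0,0.08],"turn": 0,"gripper": 0.8}
    - {"slide": [0,0,0.16],"turn": 0,"gripper": 0.8}
    - {"slide": [0,0,0.23],"turn": 0,"gripper": 0.8}
    - {"slide": [0,0,0.27],"turn": 0,"gripper": 0.8}
    - {"slide": [0,0,0.27],"turn": 0,"gripper": 0.8}

```text
time_s: 21.63
tcp_pos: [0.3944, 0.2401, 0.0352]
eef_rot: [-179.9, -0.1, -155.1]
contact_force: [-0.6, 0.1, -0.2]
gripper_width: 0.0704
gripper_force: 0.0
```

send_rows:
  moves:
    - {"slide": [0,0,0],"turn": 0,"gripper": 0.4}
    - {"slide": [0,0,0],"turn": 0,"gripper": 0.4}
    - {"slide": [0,0,0],"turn": 0,"gripper": 0.4}
    - {"slide": [0,0,0],"turn": 0,"gripper": 0.4}
    - {"slide": [0,0,0],"turn": 0,"gripper": 0.4}
  newtons: 20

```text
time_s: 22.05
tcp_pos: [0.3952, 0.241, 0.0368]
eef_rot: [180.0, 0.0, -155.1]
contact_force: [-1.3, -0.7, 2.8]
gripper_width: 0.0459
gripper_force: 20.0
```

send_rows:
  moves:
    - {"slide": [0,0,0],"turn": 0,"gripper": 0.4}
    - {"slide": [0,0,0],"turn": 0,"gripper": 0.4}
    - {"slide": [0,0,0],"turn": 0,"gripper": 0.4}
    - {"slide": [0,0,0],"turn": 0,"gripper": 0.4}
    - {"slide": [0,0,0],"turn": 0,"gripper": 0.4}

```text
time_s: 22.47
tcp_pos: [0.3952, 0.241, 0.0368]
eef_rot: [180.0, 0.0, -155.1]
contact_force: [-0.8, -0.6, 5.9]
gripper_width: 0.0462
gripper_force: 20.0
```

```bash
python3 -c "
from h import *
plan(.647,.0135,.22,-98,True)"
```

```text
tcp [0.3952 0.241  0.0368] yaw -155.1 F [-0.8 -0.6  5.9] grip 0.0462 20.0 t 22.4667
[-0.295, -0.694, -0.407] -0.212
[-0.052, -0.752, -0.407] -0.212
[0.196, -0.728, -0.407] -0.212
```

send_rows:
  moves:
    - {"slide": [0,0,-0.1],"turn": 0,"gripper": 0.4}
    - {"slide": [0,0,-0.3],"turn": 0,"gripper": 0.4}
    - {"slide": [0,0,-0.55],"turn": 0,"gripper": 0.4}
    - {"slide": [0,0,-0.8],"turn": 0,"gripper": 0.4}
    - {"slide": [0,0,-0.98],"turn": 0,"gripper": 0.4}

```text
time_s: 22.88
tcp_pos: [0.3951, 0.2409, 0.1863]
eef_rot: [180.0, 0.1, -155.1]
contact_force: [0.6, 0.6, -1.9]
gripper_width: 0.0457
gripper_force: 20.0
```

```bash
python3 -c "
from h import *
plan(.647,.0135,.184,-98,True)"
```

```text
tcp [0.3951 0.2409 0.1863] yaw -155.1 F [ 0.6  0.6 -1.9] grip 0.0457 20.0 t 22.8833
[-0.295, -0.694, 0.005] -0.212
[-0.053, -0.752, 0.005] -0.212
[0.196, -0.728, 0.005] -0.212
```

send_rows:
  moves:
    - {"slide": [-0.05,-0.12,0],"turn": -0.04,"gripper": 0.4}
    - {"slide": [-0.11,-0.26,0],"turn": -0.085,"gripper": 0.4}
    - {"slide": [-0.17,-0.41,0],"turn": -0.13,"gripper": 0.4}
    - {"slide": [-0.23,-0.55,0],"turn": -0.17,"gripper": 0.4}
    - {"slide": [-0.295,-0.694,0],"turn": -0.212,"gripper": 0.4}

```text
time_s: 23.3
tcp_pos: [0.479, 0.164, 0.1831]
eef_rot: [180.0, -0.0, -135.9]
contact_force: [1.1, 0.0, -2.2]
gripper_width: 0.0461
gripper_force: 20.0
```

send_rows:
  moves:
    - {"slide": [-0.01,-0.15,0],"turn": -0.04,"gripper": 0.4}
    - {"slide": [-0.02,-0.3,0],"turn": -0.085,"gripper": 0.4}
    - {"slide": [-0.03,-0.45,0],"turn": -0.13,"gripper": 0.4}
    - {"slide": [-0.04,-0.6,0],"turn": -0.17,"gripper": 0.4}
    - {"slide": [-0.053,-0.752,0],"turn": -0.212,"gripper": 0.4}

```text
time_s: 23.72
tcp_pos: [0.563, 0.0883, 0.1827]
eef_rot: [179.9, -0.0, -116.8]
contact_force: [0.1, 0.1, -1.6]
gripper_width: 0.0459
gripper_force: 20.0
```

send_rows:
  moves:
    - {"slide": [0.05,-0.17,0],"turn": -0.05,"gripper": 0.4}
    - {"slide": [0.1,-0.35,0],"turn": -0.1,"gripper": 0.4}
    - {"slide": [0.15,-0.52,0],"turn": -0.15,"gripper": 0.4}
    - {"slide": [0.18,-0.66,0],"turn": -0.19,"gripper": 0.4}
    - {"slide": [0.196,-0.728,0],"turn": -0.212,"gripper": 0.4}

```text
time_s: 24.13
tcp_pos: [0.648, 0.0117, 0.1821]
eef_rot: [179.9, -0.0, -97.8]
contact_force: [0.4, 0.4, -1.4]
gripper_width: 0.0456
gripper_force: 20.0
```

send_rows:
  moves:
    - {"slide": [0,0,0],"turn": 0,"gripper": 0.4}
    - {"slide": [0,0,0],"turn": 0,"gripper": 0.4}
    - {"slide": [0,0,0],"turn": 0,"gripper": 0.4}
    - {"slide": [0,0,0],"turn": 0,"gripper": 0.4}
    - {"slide": [0,0,0],"turn": 0,"gripper": 0.4}

```text
time_s: 24.55
tcp_pos: [0.6464, 0.0141, 0.1836]
eef_rot: [-180.0, 0.0, -97.9]
contact_force: [-0.6, 0.2, -0.6]
gripper_width: 0.0457
gripper_force: 20.0
```

```bash
python3 -c "
from h import *
plan(.647,.0135,.052,-98,True); jarview()"
```

```text
tcp [0.6464 0.0141 0.1836] yaw -97.9 F [-0.6  0.2 -0.6] grip 0.0457 20.0 t 24.55
[0.004, -0.005, 0.877] 0.002
side 0.57 [ 0.638 -0.01   0.203] [293. 171.]
wrist 0.57 [ 0.645 -0.007  0.219] [257. 228.]
wrist white bbox 220 60 85 155
```

send_rows:
  moves:
    - {"slide": [0,0,0.15],"turn": 0,"gripper": 0.4}
    - {"slide": [0,0,0.32],"turn": 0,"gripper": 0.4}
    - {"slide": [0,0,0.5],"turn": 0,"gripper": 0.4}
    - {"slide": [0,0,0.65],"turn": 0,"gripper": 0.4}
    - {"slide": [0,0,0.75],"turn": 0,"gripper": 0.4}

```text
time_s: 25.17
tcp_pos: [0.6456, 0.0135, 0.0684]
eef_rot: [179.9, -0.0, -97.9]
contact_force: [-0.1, 0.2, -2.7]
gripper_width: 0.046
gripper_force: 20.0
```

send_rows:
  moves:
    - {"slide": [0,0,0.03],"turn": 0,"gripper": 0.4}
    - {"slide": [0,0,0.05],"turn": 0,"gripper": 0.4}
    - {"slide": [0,0,0.06],"turn": 0,"gripper": 0.4}
    - {"slide": [0,0,0.07],"turn": 0,"gripper": 0.4}
    - {"slide": [0,0,0.07],"turn": 0,"gripper": 0.4}

```text
time_s: 25.58
tcp_pos: [0.6475, 0.0137, 0.0613]
eef_rot: [-179.9, 0.0, -97.9]
contact_force: [0.2, -0.4, -1.6]
gripper_width: 0.0456
gripper_force: 20.0
```

```bash
python3 -c "
from h import *
plan(.647,.0135,.049,-98,True)"
```

```text
tcp [0.6475 0.0137 0.0613] yaw -97.9 F [ 0.2 -0.4 -1.6] grip 0.0456 20.0 t 25.5833
[0.002, 0.003, 0.082] 0.001
```

send_rows:
  moves:
    - {"slide": [0,0,0.02],"turn": 0,"gripper": 0.4}
    - {"slide": [0,0,0.04],"turn": 0,"gripper": 0.4}
    - {"slide": [0,0,0.055],"turn": 0,"gripper": 0.4}
    - {"slide": [0,0,0.065],"turn": 0,"gripper": 0.4}
    - {"slide": [0,0,0.07],"turn": 0,"gripper": 0.4}

```text
time_s: 26.0
tcp_pos: [0.6467, 0.0134, 0.0495]
eef_rot: [180.0, -0.0, -97.9]
contact_force: [-0.2, 0.2, -1.7]
gripper_width: 0.0461
gripper_force: 20.0
```

send_rows:
  moves:
    - {"slide": [0,0,0.003],"turn": 0,"gripper": 0.4}
    - {"slide": [0,0,0.006],"turn": 0,"gripper": 0.4}
    - {"slide": [0,0,0.009],"turn": 0,"gripper": 0.4}
    - {"slide": [0,0,0.011],"turn": 0,"gripper": 0.4}
    - {"slide": [0,0,0.011],"turn": 0,"gripper": 0.4}

```text
time_s: 26.42
tcp_pos: [0.6469, 0.0134, 0.0489]
eef_rot: [-180.0, -0.0, -97.9]
contact_force: [-2.6, 0.5, 5.6]
gripper_width: 0.0457
gripper_force: 20.0
```

Contact at the expected height (Fz +5.6 N). Release, then go up.

send_rows:
  moves:
    - {"slide": [0,0,0],"turn": 0,"gripper": 0.8}
    - {"slide": [0,0,0],"turn": 0,"gripper": 0.8}
    - {"slide": [0,0,0],"turn": 0,"gripper": 0.8}
    - {"slide": [0,0,0],"turn": 0,"gripper": 0.8}
    - {"slide": [0,0,0],"turn": 0,"gripper": 0.8}

```text
time_s: 26.83
tcp_pos: [0.6469, 0.0135, 0.0481]
eef_rot: [-180.0, -0.0, -97.9]
contact_force: [0.3, -0.7, 0.8]
gripper_width: 0.069
gripper_force: 0.0
```

send_rows:
  moves:
    - {"slide": [0,0,-0.08],"turn": 0,"gripper": 0.8}
    - {"slide": [0,0,-0.25],"turn": 0,"gripper": 0.8}
    - {"slide": [0,0,-0.45],"turn": 0,"gripper": 0.8}
    - {"slide": [0,0,-0.7],"turn": 0,"gripper": 0.8}
    - {"slide": [0,0,-0.95],"turn": 0,"gripper": 0.8}

```text
time_s: 27.25
tcp_pos: [0.6464, 0.0133, 0.1928]
eef_rot: [180.0, -0.0, -97.9]
contact_force: [0.7, 0.8, 0.2]
gripper_width: 0.0701
gripper_force: 0.0
```

send_rows:
  moves:
    - {"slide": [0,0.2,-0.2],"turn": 0,"gripper": 0.8}
    - {"slide": [0,0.4,-0.4],"turn": 0,"gripper": 0.8}
    - {"slide": [0,0.6,-0.4],"turn": 0,"gripper": 0.8}
    - {"slide": [0,0.8,-0.4],"turn": 0,"gripper": 0.8}
    - {"slide": [0,0.95,-0.4],"turn": 0,"gripper": 0.8}

```text
time_s: 27.67
tcp_pos: [0.5037, 0.033, 0.2524]
eef_rot: [-179.9, 0.1, -97.9]
contact_force: [-0.7, 0.4, -0.2]
gripper_width: 0.0704
gripper_force: 0.0
```

```bash
python3 -c "
from h import *
for c,n in [('side','jar'),('side','harmonica'),('scene','jar')]:
  w=cap(c)
  print(n,[(round(r['p'],2),np.round(r['location'],3)) for r in optics.look_for(c,n)])
w=cap('scene')
cv2.imwrite('pics/fin.png',cv2.resize(w['img'][70:380,90:430,::-1],None,fx=1.9,fy=1.9,interpolation=cv2.INTER_CUBIC))
plan(.5,0,.3,-98,True)"
```

```text
jar [(0.87, array([0.647, 0.104, 0.07 ])), (0.79, array([ 0.618, -0.104,  0.084])), (0.71, array([ 0.638, -0.008,  0.075]))]
harmonica [(0.9, array([ 0.408, -0.222,  0.024])), (0.78, array([ 0.589, -0.309,  0.021])), (0.62, array([0.458, 0.098, 0.022]))]
jar [(0.86, array([0.653, 0.108, 0.077])), (0.74, array([ 0.651, -0.   ,  0.08 ])), (0.32, array([0.668, 0.172, 0.087]))]
tcp [0.5064 0.0331 0.2509] yaw -97.9 F [-0.1 -0.5 -0.7] grip 0.07 0.0 t 28.0167
[0.224, 0.012, -0.328] 0.001
```

View pics/fin.png

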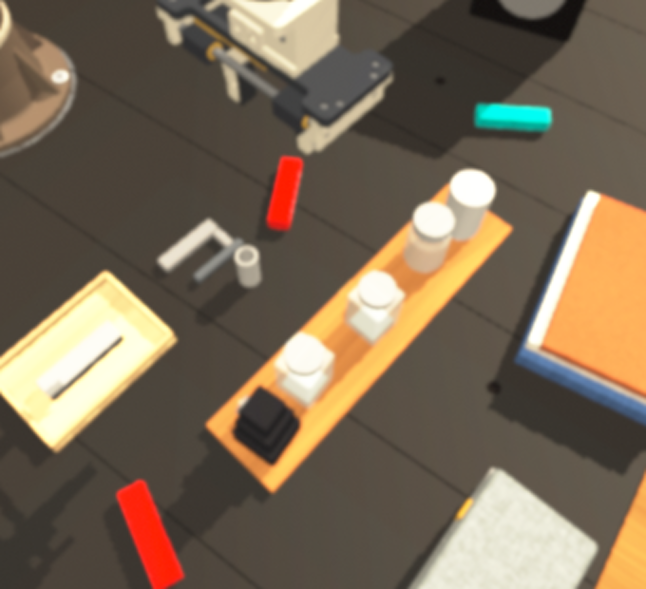

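The jar stands upright in the gap at (376,305), the harmonica lies flat in the tray at (80,360), and nothing else has moved.

```bash
python3 -c "
from h import *
print(order.close_job())"
```

```text
the job is handed in; nothing more can be done
None
```

The job is handed in at about 28 s of the 58 s allowed: in the last picture the harmonica lies flat in the tray, the jar stands upright in the middle of the gap, and everything else is where it was; the judge's verdict was not shown.

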